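Lock a cheese mould with the hand nut that fits its stud

ROBOT

A 6-joint arm with a two-finger parallel gripper is mounted at the origin on the work surface. World frame = base frame: x ahead of the robot, y to its left, z up, the work surface at z = 0. Lengths are in mm, angles in rad, forces in N, time in s.
With the tool pointing down it reaches from about 300 to 775 mm from the base axis. Payload 14.6 kg.
Tool frame: the origin (TCP) lies on the mounting face of the last link; the fingertips stand 199 mm ahead of it and the grasp point (between the pads) lies 180 mm ahead of it; z points along the fingers, y is the line along which they close (so a half turn about z gives the same grasp; the last joint's range is limited). The gripper opens to 94 mm and grips with 3 to 60 N. Pads are 16 mm wide; open, the fingers measure 119 mm over their backs; the gripper's body (75 mm by 177 mm) begins 78 mm behind the grasp point.
Start: joints at [-1.252, 0.3, 1.521, -0, 1.321, -0.067], TCP at [206.958, -509.568, 404.646] pointing down, gripper open.
Joint ranges: [-3.03, 3.03], [-0.79, 2.21], [0.23, 2.52], [-1.04, 4.18], [0, 3.07], [-2.55, 2.55]. Speed limits (rad/s): [2.22, 2.22, 2.57, 3.14, 3.14, 3.14].

INTERFACE

Orientations are given as [roll, pitch, yaw] about the fixed x, y, z axes, in that order (R = Rz(yaw) Ry(pitch) Rx(roll)).
In Python, from cell import manip gives the robot as it stands. The module is installed in compiled form; this text tells all that it offers.
- The arm moves only by the shell command python3 -m creep 'ROWS' [FORCE]. ROWS is a JSON object of lists of equal length, an entry for each row: "slide": the shift along the world's x, y, z in cm, a list of three; "turn": the turn about the world's z in rad; "claw": the opening, from 0 (shut) to 1 (fully open). A call has 1 to 8 rows; each row shifts and turns the commanded pose from where the row before left it; what a row does not reach is not made up. A row lasts 1/8 s, in which the tool goes at most 62.5 mm and 10.7 degrees, less where a joint would pass 70% of its speed; a pose out of reach is approached as far as the arm can. A call with a gripper value outside its range is refused whole. The fingers move at their own pace and stop on an object; FORCE is the grip in N (left out, the last holds). Time passes only in rows, so rows that do not move let the fingers close. It gives the time, the measured TCP pose, the force, the opening and the grip force at its end, in the units of the state.
- manip.read_state(): the state, without advancing time (a new reading comes with each control period).
- manip.camera(name): name is "side" or "top"; returns (picture, depth): 384x512x3 uint8, red, green, blue; 384x512 float32, mm along the optical axis (not along the pixel's ray), 0 where there is no reading.
- manip.calibration(name): a dict with "intrinsics" (3x3 intrinsics, pixels), "k1" (the pictures are not rectified: a ray, as slopes to the right and down, at radius r is drawn at 1 + k1 r^2 times it, then the intrinsics apply), "pose" (4x4, takes a point from camera to world coordinates). Camera axes: x right, y up, looking along -z (the intrinsics and any distortion apply to the point x, -y, -z); pixel columns grow to the right and rows downward; lengths in mm; the calibration is good to about 2 mm. A picture is of the moment at which its call begins. calibration takes no time and is no camera call.
- manip.sign_off(): hands the job in; it is judged then, once.
Trained networks look in the newest picture that a camera, given by its name, has taken for a name from the list of things; names that differ only in an ending like _2 or _b are one class to them, and where a whole thing is asked for, a point or a joint stands for the part that bears it (a point fixed in the world has none). Each returns a list of dicts, best first, with "score" (0 to 1); they miss things now and then, are a little off and sometimes report something else, mostly with a low value. They report only what shows in the picture. A call takes as long as a camera call. They do not tell look-alikes from the thing itself.
- manip.cut_out(query, camera): "mask" (384x512 bool, what is visible of it) and "position" ([column, row] in pixels, amid what is visible of it).
The state is a dict: "clock": time; "joints": joint angles; "qd": joint speeds; "effort": joint torques, N m; "eef_pos": TCP position; "eef_rot": TCP orientation; "wrist_force": force on the tool from outside, world axes, zero at the start; "moment": the same for the moment, N m; "finger_gap": finger opening in mm; "finger_force": force on a finger pad.
Only numpy, scipy, OpenCV 4.12 (cv2) and the standard library are available. Lean on these libraries where they do the work, as an engineer would, in place of code of your own. Each camera call takes 0.05 s, during which the arm holds its last target. There are 200 camera calls.

TASK

Lock down the lid of the cheese mould with the one of the three hand nuts that goes on its T-shaped stud (try them on if you are unsure). Put it over the bar of the stud until it lies flat on the lid, give it a quarter turn, either way, so that it lies crosswise under the bar and cannot lift off, and let go. The other two nuts must end up on the table.

Things in the scene. Friction and masses are not known exactly. Their poses are not given: they have to be found in the camera images.
- nut_a: cast aluminium hand nut lying flat: a block 74 mm long (its x) by 54 mm wide (its y) by 26 mm high, with a wing 26 mm wide and 18 mm high at each end, 110 mm over the wings along x; 0.17 to 0.35 kg. Grip it across its flat 54 mm sides. Origin: centre of its underside. Straight through it runs a round hole of 26 mm diameter.
- nut_b: cast aluminium hand nut lying flat: a block 74 mm long (its x) by 54 mm wide (its y) by 26 mm high, with a wing 26 mm wide and 18 mm high at each end, 110 mm over the wings along x; 0.17 to 0.35 kg. Grip it across its flat 54 mm sides. Origin: centre of its underside. Straight through it runs a slot 50 mm long (along x) by 24 mm wide, open above and below.
- nut_c: cast aluminium hand nut lying flat: a block 74 mm long (its x) by 54 mm wide (its y) by 26 mm high, with a wing 26 mm wide and 18 mm high at each end, 110 mm over the wings along x; 0.17 to 0.35 kg. Grip it across its flat 54 mm sides. Origin: centre of its underside. Straight through it runs a slot 50 mm long (along x) by 8 mm wide.
- mould: fixed round steel cheese mould with a flat wooden lid 170 mm across, lid top 100 mm above the table. Origin: centre of its underside; z up, x along the stud's crossbar. A nut whose opening lets the crossbar through drops to the lid and can be turned freely there, below the bar; any other nut stays up on the bar. Half a turn of a nut makes no difference.
- stud_foot (a point): the middle of the lid's top face, where the fixed steel T-shaped stud rises: a round shank of 14 mm diameter and on it a crossbar 36 mm long (along this point's x), 12 mm wide and 10 mm thick, its underside 33 mm and its top 43 mm above the lid. z is up. The stud does not turn.
Mind the look-alikes: they are no part of the job. What is shaped like the nut_b but purple is not meant. Leave any blue look-alike of the mould alone.

How it is judged (in metres and radians):
At the end, for the whole second after the job is handed in: The nut with the 50 x 24 mm slot lies at rest flat on the lid below the stud's bar (underside within 8 mm, tilt under 10 degrees, centre within 20 mm of the stud), turned at least 50 degrees from the bar's direction; the other two nuts are on the table (lower than 50 mm) (horizontal distance between nut_b and stud_foot below 0.02 m and z of nut_b in the frame of stud_foot between -0.005 and 0.008 m and angle between nut_b's own z axis and vertical below 0.17 rad and angle between the x axis of nut_b and the x axis of stud_foot, either way round above 0.87 rad and linear speed of nut_b below 0.02 m/s and height (world z) of each of nut_a, nut_c below 0.05 m); the robot touches nothing.
It also fails if it takes over 48 s, if anything falls off the work surface, if the arm or the gripper's body presses on something with over 40 N, if the wrist force passes 120 N, or if a joint passes its speed limit or range.

## Working session

There is one attempt and no reset: what is moved stays moved. The work goes in short steps, Python scripts to look and compute and a shell command to move; the robot and the scene stay as the last step left them, time stands still between calls to the robot, and variables do not carry over. Pictures are saved under pics/ and viewed, at most 10 in all, crops included, and the job is handed in when it is done.

```bash
mkdir -p pics
cat > h.py <<'E'
import numpy as np, cv2
from cell import manip
def load(n):
    p,d=manip.camera(n); c=manip.calibration(n); return p,d,c
def cloud(d,c):
    K=np.array(c["intrinsics"]);k1=c["k1"];T=np.array(c["pose"])
    v,u=np.mgrid[0:d.shape[0],0:d.shape[1]].astype(float)
    q=cv2.undistortPoints(np.stack([u.ravel(),v.ravel()],1)[:,None],K,np.array([k1,0,0,0.])).reshape(*d.shape,2)
    P=np.stack([q[...,0]*d,-q[...,1]*d,-d],-1)
    return P@T[:3,:3].T+T[:3,3]
E
python3 - <<'E'
from h import *
for n in("top","side"):
    p,d,c=load(n); cv2.imwrite(f"pics/{n}0.png",p[...,::-1]); X=cloud(d,c); np.save(n+".npy",X)
    print(n,np.round(c["pose"],2).tolist(),np.round(c["intrinsics"],1).tolist(),c["k1"])
    for q in("nut_b","mould"):
        for r in manip.cut_out(q,n):
            m=r["mask"]&(d>0); print(q,round(r["score"],2),np.round(r["position"]),m.sum(),np.round(np.median(X[m],0)),np.round(np.percentile(X[m][:,2],97)))
print(manip.read_state())
E
```

```text
top [[-0.01, 0.99, -0.13, 252.12], [-1.0, -0.01, 0.01, 70.69], [0.01, 0.13, 0.99, 1307.14], [0.0, 0.0, 0.0, 1.0]] [[414.7, 0.0, 253.2], [0.0, 414.7, 192.5], [0.0, 0.0, 1.0]] -0.14745669719798152
nut_b 0.96 [130. 198.] 494 [395. 439.  23.] 30.0
nut_b 0.92 [165. 174.] 445 [486. 320.  24.] 30.0
nut_b 0.78 [179. 225.] 457 [333. 276.  24.] 30.0
nut_b 0.7 [218. 131.] 480 [624. 162.  25.] 31.0
mould 0.74 [361. 146.] 2612 [ 554. -281.   99.] 106.0
mould 0.65 [388. 266.] 1086 [ 190. -331.  100.] 142.0
side [[-0.72, 0.42, -0.55, -176.66], [-0.69, -0.44, 0.57, 682.39], [-0.0, 0.79, 0.61, 758.36], [0.0, 0.0, 0.0, 1.0]] [[378.7, 0.0, 257.8], [0.0, 378.7, 192.1], [0.0, 0.0, 1.0]] -0.0007503855167386704
nut_b 0.87 [176. 252.] 598 [474. 327.  22.] 27.0
nut_b 0.79 [225. 270.] 918 [332. 282.  19.] 27.0
nut_b 0.77 [153. 297.] 924 [387. 446.  21.] 27.0
nut_b 0.64 [258. 197.] 457 [461.  17.  23.] 27.0
mould 0.91 [394. 166.] 401 [ 203. -300.  100.] 143.0
mould 0.76 [300. 145.] 1791 [ 531. -251.   90.] 103.0
{'clock': 0.3, 'joints': array([-1.25162025e+00,  3.00062265e-01,  1.52114273e+00,  2.25252921e-05,
        1.32070869e+00, -6.65622767e-02]), 'qd': array([-2.93210912e-04, -7.07517430e-05, -8.80250068e-04,  1.97223967e-03,
       -1.41348222e-03,  5.76465570e-04]), 'effort': array([-1.94447864e-03, -5.31164324e+01, -3.52482283e+01,  7.07507087e-02,
        2.26048299e-02, -6.71927273e-05]), 'eef_pos': array([ 206.94840884, -509.56895945,  404.49610066]), 'eef_rot': array([-3.14127378e+00, -4.31274751e-05,  3.85732772e-01]), 'wrist_force': array([ 0.83265044,  0.32035295, -0.74264891]), 'moment': array([-0.01407453, -0.04353415, -0.03815677]), 'finger_force': 0.0, 'finger_gap': 93.88260114489137}
```

View pics/top0.png

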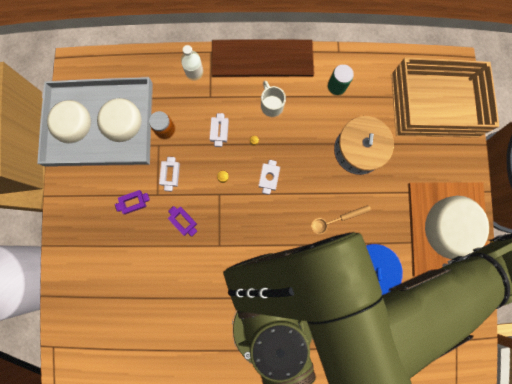

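View pics/side0.png

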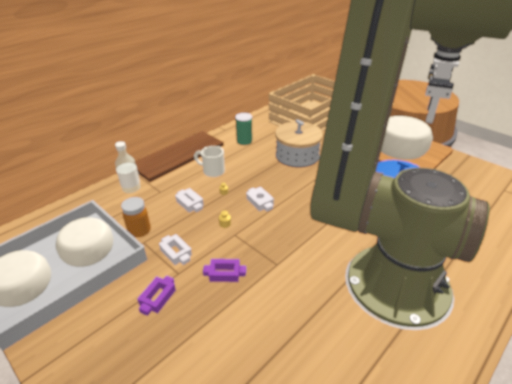

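Top view candidates:
- Grey nuts: (169,174) wide slot, (219,129) narrow slot, (269,177) round hole.
- Purple look-alikes: (131,202) and (182,221).
- Moulds: wooden lid at (367,143), and the blue look-alike at (383,268).

I choose the grey nut at (169,174) and the mould at (367,143). Next I check that choice in a close crop and measure.

Run:
```python
from h import *
p,d,c=load("top"); X=cloud(d,c); q,ds,cs=load("side"); Y=cloud(ds,cs)
f=lambda im,u,v,r:cv2.resize(im[v-r:v+r,u-r:u+r],(390,290*390//290-100),interpolation=cv2.INTER_CUBIC)
cv2.imwrite("pics/crop.png",np.vstack([np.hstack([f(p,169,174,24),f(p,368,140,32)]),np.hstack([f(q,176,250,24),f(q,299,142,32)])])[...,::-1])
def rep(name,P):
    (cx,cy),(w,h),a=cv2.minAreaRect(P[:,:2].astype(np.float32)); 
    e=np.linalg.eigh(np.cov(P[:,:2].T))[1][:,1]
    print(name,len(P),"rect",round(cx),round(cy),round(w),round(h),round(a),"mean",P.mean(0).round(1),"axis deg",np.degrees(np.arctan2(e[1],e[0])).round(1))
for n,Z,uv in(("top",X,[(169,174),(219,129),(269,177)]),("side",Y,[(176,250)])):
    for i,r in enumerate(manip.cut_out("nut_b",n)):
        m=r["mask"]; P=Z[m]; P=P[(P[:,2]>12)&(P[:,2]<45)]; rep(n+str(np.round(r["position"])),P)
for n,Z in(("top",X),("side",Y)):
    r=np.hypot(Z[...,0]-554,Z[...,1]+275)<110
    L=Z[r&(Z[...,2]>92)&(Z[...,2]<110)]; (cx,cy),R=cv2.minEnclosingCircle(L[:,:2].astype(np.float32)); print("lid",n,cx,cy,R,np.median(L[:,2]))
    S=Z[r&(Z[...,2]>128)]; rep("stud "+n,S); print(np.percentile(S[:,2],90))
```

```text
top[129. 198.] 407 rect 397 440 56 111 20 mean [396.1 438.2  23.5] axis deg 108.9
top[177. 223.] 399 rect 336 279 110 55 43 mean [335.2 278.1  24.3] axis deg -136.3
top[166. 174.] 411 rect 486 322 56 108 86 mean [486.  321.3  24. ] axis deg 175.5
top[219. 131.] 444 rect 628 163 54 107 86 mean [625.5 162.9  24.3] axis deg 176.8
top[266. 179.] 443 rect 473 4 54 108 77 mean [472.1   3.7  24.4] axis deg 167.9
side[188. 205.] 378 rect 625 166 56 111 88 mean [618.5 167.6  22.5] axis deg 176.1
side[176. 251.] 501 rect 483 323 56 109 85 mean [477.3 324.8  22.3] axis deg 174.9
side[154. 294.] 714 rect 394 442 57 109 19 mean [390.  445.5  22.3] axis deg 109.1
side[262. 199.] 375 rect 469 7 57 111 78 mean [463.9  10.6  22.4] axis deg 168.9
side[223. 269.] 628 rect 333 280 109 59 42 mean [330.8 281.9  22.2] axis deg -137.9
lid top 562.9783325195312 -291.0965270996094 85.47245025634766 99.79361303171379
stud top 60 rect 562 -290 14 38 80 mean [ 561.7 -289.9  140.6] axis deg 169.9
144.06178856721718
lid side 558.9261474609375 -286.7787170410156 86.96965789794922 98.94806406575128
stud side 34 rect 559 -287 14 37 76 mean [ 557.5 -285.7  139. ] axis deg 172.1
143.04578480014166
```

View pics/crop.png

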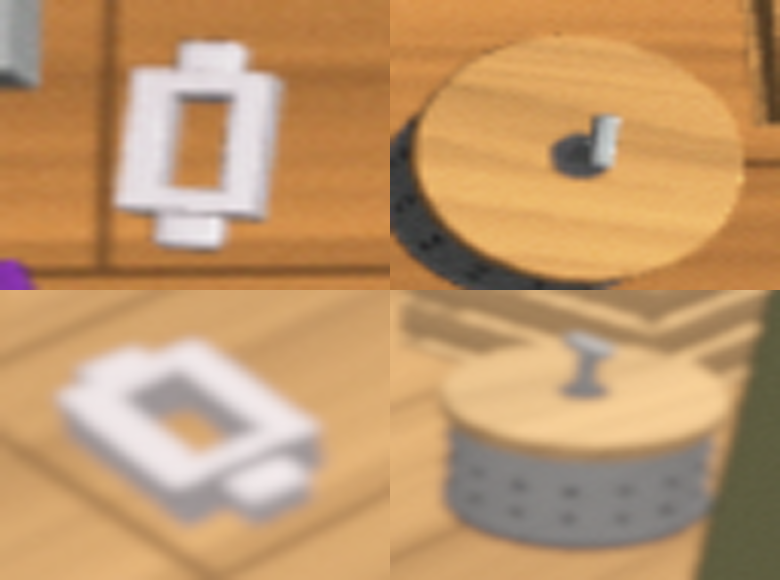

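The crop confirms both: the wide 50×24 slot nut (top left) and the wooden-lid mould with its T stud (right). The nut is at about (485,322), axis −4.7°. The stud is at about (561,−289), bar at about −9°. Now moving above the nut.

```bash
python3 -m creep '{"slide":[[1.5,4.5,0],[1.6,5,0],[1.6,5,0],[1.6,5,0],[1.6,5,0],[1.6,5,0],[1.6,5,0],[1.6,5,0]],"turn":[-0.06,-0.06,-0.06,-0.06,-0.06,-0.06,-0.06,-0.05],"claw":[1,1,1,1,1,1,1,1]}' 25
```

```text
clock: 1.5
eef_pos: [334.0, -112.9, 404.9]
eef_rot: [3.141, -0.001, -0.086]
wrist_force: [1.6, -0.1, 0.5]
finger_gap: 93.9
finger_force: 0.0
```

```bash
python3 -m creep '{"slide":[[1.6,5,0],[1.6,5,0],[1.6,5,0],[1.6,5,0],[1.6,5,0],[1.6,5,0],[1.6,5,0],[1.6,5,0]],"turn":[0,0,0,0,0,0,0,0],"claw":[1,1,1,1,1,1,1,1]}'
```

```text
clock: 2.5
eef_pos: [462.2, 287.2, 404.7]
eef_rot: [-3.141, -0.0, -0.084]
wrist_force: [-0.3, -0.8, 0.4]
finger_gap: 93.8
finger_force: 0.0
```

```bash
python3 -m creep '{"slide":[[2.3,3.5,0],[0,0,-5],[0,0,-5],[0,0,-4],[0,0,-3],[0,0,-2],[0,0,-1.2],[0,0,0]],"turn":[0,0,0,0,0,0,0,0],"claw":[1,1,1,1,1,1,1,1]}'
```

```text
clock: 3.5
eef_pos: [484.9, 320.4, 202.3]
eef_rot: [3.141, 0.001, -0.084]
wrist_force: [-0.5, 0.8, 0.8]
finger_gap: 94.4
finger_force: 0.0
```

```bash
python3 -m creep '{"slide":[[0,0,0],[0,0,0],[0,0,0],[0,0,0],[0,0,0],[0,0,0]],"turn":[0,0,0,0,0,0],"claw":[0,0,0,0,0,0]}' 35
```

```text
clock: 4.25
eef_pos: [485.0, 320.5, 202.8]
eef_rot: [-3.141, -0.0, -0.084]
wrist_force: [0.3, -0.2, 2.7]
finger_gap: 53.9
finger_force: 35.0
```

```bash
python3 -m creep '{"slide":[[0,0,2],[0,0,4],[0,0,5],[0,0,5],[0,0,4],[0.6,-4,0],[0.6,-5,0],[0.6,-5,0]],"turn":[0,0,0,0,0,0,0,0],"claw":[0,0,0,0,0,0,0,0]}'
```

```text
clock: 5.25
eef_pos: [502.5, 178.9, 403.8]
eef_rot: [-3.142, -0.001, -0.084]
wrist_force: [0.7, -0.1, -2.8]
finger_gap: 53.7
finger_force: 35.0
```

```bash
python3 -m creep '{"slide":[[0.6,-5,0],[0.6,-5,0],[0.6,-5,0],[0.6,-5,0],[0.6,-5,0],[0.6,-5,0],[0.6,-5,0],[0.6,-5,0]],"turn":[-0.01,-0.01,-0.01,-0.01,-0.01,-0.01,-0.01,-0.01],"claw":[0,0,0,0,0,0,0,0]}'
```

```text
clock: 6.25
eef_pos: [550.6, -221.1, 403.8]
eef_rot: [3.141, -0.001, -0.165]
wrist_force: [-0.1, 1.0, -2.8]
finger_gap: 54.2
finger_force: 35.0
```

```bash
cat > look.py <<'E'
from h import *
import sys
p,d,c=load("side"); X=cloud(d,c); cv2.imwrite("pics/"+sys.argv[1],cv2.resize(p[60:220,200:400],(800,640))[:600,:,::-1])
s=manip.read_state(); print(s["clock"],s["eef_pos"],s["eef_rot"],s["finger_gap"])
for r in manip.cut_out("nut_b","side"):
    P=X[r["mask"]&(d>0)]; print(np.round(r["position"]),round(r["score"],2),np.median(P,0).round())
    if np.median(P[:,2])>80:
        z=np.percentile(P[:,2],[3,97]); T=P[P[:,2]>z[1]-16]; print(z,cv2.minAreaRect(T[:,:2].astype(np.float32)))
E
python3 look.py a.png
```

```text
6.3 [ 550.44901629 -225.95059675  403.41054173] [ 3.13986989e+00 -5.73252743e-04 -1.68277127e-01] 53.73907915709027
[189. 204.] 0.92 [613. 172.  23.]
[225. 270.] 0.92 [330. 282.  20.]
[153. 294.] 0.84 [385. 447.  22.]
[260. 198.] 0.83 [464.  15.  22.]
[293. 110.] 0.82 [ 534. -203.  220.]
[201.29534893 227.5883658 ] ((538.3442993164062, -217.6951446533203), (61.14878463745117, 93.34785461425781), 85.16969299316406)
```

View pics/a.png

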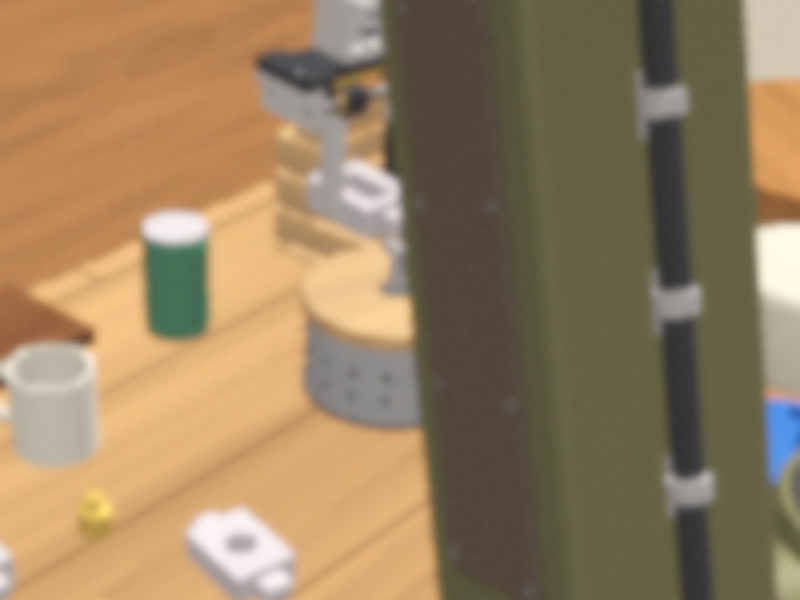

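```bash
python3 -m creep '{"slide":[[0.5,-3.4,0],[0.5,-3,0],[0,0,-2],[0,0,-2],[0,0,-1],[0,0,0]],"turn":[0,-0.01,0,0,0,0],"claw":[0,0,0,0,0,0]}'
```

```text
clock: 7.1
eef_pos: [560.9, -283.2, 352.8]
eef_rot: [-3.141, 0.001, -0.174]
wrist_force: [0.3, 0.1, -2.0]
finger_gap: 53.9
finger_force: 35.0
```

```bash
python3 look.py b.png
python3 - <<'E'
from h import *
p,d,c=load("top");cv2.imwrite("pics/c.png",np.hstack([cv2.resize(q,(400,400)) for q in (p[95:195,310:410],)])[...,::-1])
E
```

```text
7.15 [ 561.02770478 -283.31584341  353.49887961] [ 3.14144475e+00 -5.48555595e-04 -1.73937213e-01] 53.758105998408055
[152. 295.] 0.6 [387. 446.  22.]
[260. 201.] 0.59 [464.  17.  23.]
[187. 203.] 0.58 [614. 171.  23.]
[296. 120.] 0.45 [ 549. -253.  165.]
[151.97509418 176.01843713] ((565.1973876953125, -258.9909973144531), (12.88478946685791, 55.6832160949707), 80.94509887695312)
```

```bash
python3 -m creep '{"slide":[[0,0,-0.6],[0,0,-0.5],[0,0,-0.5],[0,0,0]],"turn":[0,0,0,0],"claw":[0,0,0,0]}'
```

```text
clock: 7.75
eef_pos: [560.8, -284.2, 335.7]
eef_rot: [3.14, 0.0, -0.175]
wrist_force: [2.1, -9.8, -8.1]
finger_gap: 54.0
finger_force: 35.0
```

It's in the slot but touching one side, because the y shift fell 6 mm short. Correcting.

```bash
python3 -m creep '{"slide":[[0,-0.3,0.1],[0,-0.3,0],[0,0,0],[0,0,0]],"turn":[0,0,0,0],"claw":[0,0,0,0]}'
```

```text
clock: 8.25
eef_pos: [561.0, -289.5, 337.6]
eef_rot: [-3.141, 0.0, -0.174]
wrist_force: [-0.4, 0.3, -2.1]
finger_gap: 54.0
finger_force: 35.0
```

Free of contact. Lowering further.

```bash
python3 -m creep '{"slide":[[0,0,-0.8],[0,0,-0.8],[0,0,-0.8],[0,0,-0.7],[0,0,-0.2],[0,0,0]],"turn":[0,0,0,0,0,0],"claw":[0,0,0,0,0,0]}'
```

```text
clock: 9.0
eef_pos: [561.0, -289.6, 304.7]
eef_rot: [3.142, -0.0, -0.174]
wrist_force: [0.1, -0.1, -3.0]
finger_gap: 54.0
finger_force: 35.0
```

```bash
python3 -m creep '{"slide":[[0,0,0],[0,0,0],[0,0,0],[0,0,0],[0,0,0],[0,0,0],[0,0,0],[0,0,0]],"turn":[0.17,0.17,0.17,0.17,0.17,0.17,0.17,0.17],"claw":[0,0,0,0,0,0,0,0]}'
```

```text
clock: 10.0
eef_pos: [561.0, -289.6, 305.1]
eef_rot: [3.141, 0.0, 1.191]
wrist_force: [0.7, -0.4, -3.0]
finger_gap: 53.7
finger_force: 35.0
```

```bash
python3 -m creep '{"slide":[[0,0,0],[0,0,0],[0,0,-0.1],[0,0,-0.1],[0,0,0]],"turn":[0.17,0.05,0,0,0],"claw":[0,0,0,0,0]}'
```

```text
clock: 10.62
eef_pos: [561.0, -289.6, 302.9]
eef_rot: [3.141, 0.0, 1.405]
wrist_force: [0.8, 0.5, -0.0]
finger_gap: 53.9
finger_force: 35.0
```

Turned about 90° and resting on the lid (the weight has been taken off the wrist). Releasing; fingers have room, so open fully, then rise.

```bash
python3 -m creep '{"slide":[[0,0,0],[0,0,0],[0,0,0],[0,0,0],[0,0,0],[0,0,0]],"turn":[0,0,0,0,0,0],"claw":[0.9,0.9,0.9,0.9,0.9,0.9]}'
```

```text
clock: 11.38
eef_pos: [561.0, -289.6, 302.6]
eef_rot: [-3.142, 0.0, 1.406]
wrist_force: [-0.1, 0.1, -0.3]
finger_gap: 84.7
finger_force: 0.0
```

```bash
python3 -m creep '{"slide":[[0,0,1],[0,0,3],[0,0,4],[0,0,4],[-1,5,0],[-1,5,0],[-1,5,0],[-1,5,0]],"turn":[0,0,0,0,0,0,0,0],"claw":[0.9,0.9,0.9,0.9,0.9,0.9,0.9,0.9]}'
```

```text
clock: 12.38
eef_pos: [520.3, -88.0, 423.5]
eef_rot: [3.14, 0.0, 1.406]
wrist_force: [0.4, 0.4, -0.2]
finger_gap: 84.6
finger_force: 0.0
```

```bash
python3 -m creep '{"slide":[[-1,5,0],[-1,5,0],[-1,5,0],[-1,5,0],[0,0,0]],"turn":[0,0,0,0,0],"claw":[0.9,0.9,0.9,0.9,0.9]}'
python3 - <<'E'
from h import *
p,d,c=load("top"); q,ds,_=load("side")
cv2.imwrite("pics/d.png",np.hstack([cv2.resize(p[95:195,310:410],(400,400)),cv2.resize(q[95:195,250:350],(400,400))])[...,::-1])
X=cloud(d,c)
for r in manip.cut_out("nut_b","top"):
    P=X[r["mask"]&(d>0)]; print(np.round(r["position"]),np.median(P,0).round(),cv2.minAreaRect(P[P[:,2]>np.median(P[:,2])-12][:,:2].astype(np.float32)))
E
```

```text
clock: 13.0
eef_pos: [480.2, 112.8, 423.5]
eef_rot: [3.141, -0.001, 1.41]
wrist_force: [-1.5, -0.1, 0.4]
finger_gap: 84.7
finger_force: 0.0
[130. 203.] [397. 436.  24.] ((396.8868713378906, 439.3793640136719), (56.27183532714844, 109.10673522949219), 18.695777893066406)
[364. 145.] [ 558. -284.  123.] ((560.1287231445312, -288.1160888671875), (106.82177734375, 57.21708297729492), 81.99189758300781)
[269. 176.] [485.  -5.  25.] ((448.16729736328125, 6.539878845214844), (52.75111389160156, 153.2528839111328), 80.23906707763672)
[178. 222.] [335. 277.  24.] ((336.4654541015625, 279.15728759765625), (110.46728515625, 55.09502410888672), 43.282928466796875)
```

View pics/d.png

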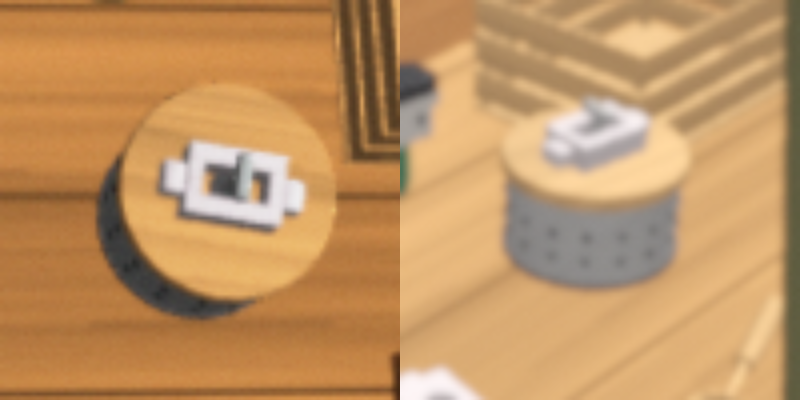

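The nut lies flat on the lid, crosswise under the bar (left crop, around (235,185)), and the other two nuts were not touched. Handing in.

```bash
python3 -c "
from cell import manip
print(manip.sign_off())"
```

```text
the job is handed in; nothing more can be done
None
```

The 50 × 24 mm slot nut lies flat on the lid, turned about 90° under the stud's bar and released; the other two nuts were never touched and are still on the table. I handed the job in at about 13 s on the robot's clock, and no verdict was returned.

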